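# Lock the hold-down bar with the right pin from the sloped bin

### The arm

A 6-joint arm with a two-finger parallel gripper is mounted at the origin on the work surface; the furniture and walls round the work are solid. World frame = base frame: x ahead of the robot, y to its left, z up, the work surface at z = 0. Lengths are in m, angles in rad, forces in N, time in s.
With the tool pointing down it reaches from about 0.35 to 0.725 m from the base axis. Payload 4.3 kg.
Tool frame: the origin (TCP) lies between the finger pads; the fingertips stand 17 mm ahead of it and the grasp point (between the pads) lies 2 mm behind it (robot.tcp_to_tips is the distance from the TCP to the fingertips, in m); z points along the fingers, y is the line along which they close (so a half turn about z gives the same grasp; the last joint's range is limited). The gripper opens to 85 mm and grips with 20 to 120 N. Pads are 22 mm wide; open, the fingers measure 114 mm over their backs; the gripper's body (76 mm by 85 mm) begins 54 mm behind the grasp point. The pads swing forward as they close: fully open they stand 13 mm farther back than shut.
Start: joints at [1.08, 0.377, 0.081, 1.274, 0, 1.46], TCP at [0.214, 0.534, 0.248] pointing down, gripper open.
Joint ranges: [-2.72, 2.72], [-0.84, 1.66], [-1.02, 1.22], [-1.77, 2.12], [-1.37, 1.28], [-3.14, 3.14]. Speed limits (rad/s): [2.57, 2.57, 3.14, 3.14, 3.14, 3.14].

### API

Orientations are given as a unit quaternion [x, y, z, w].
In Python, from workcell import robot, vision gives the robot as it stands. Calls block until the motion is done:
- robot.goto(position, orientation): joint-space move of the TCP to a pose.
- robot.move_linear(position, v=0.15, rotation=None, contact_N=None): straight line of the TCP; rotation=None keeps the orientation; v is the mean speed in m/s. With contact_N (N) it stops when the force on the tool has changed by that much, and returns True; else False.
- robot.goto_joints(angles): joint-space move.
- robot.grip(opening): finger opening in m; the grip force is fixed at half the most; returns when the fingers have stopped.
- robot.dwell(seconds).
- robot.solve_ik(position, orientation): joint angles nearest the present ones, or None.
- robot.read_state(): the state.
- vision.read_camera(name): name is "scene" or "top"; returns a dict with "img" (480x640x3 uint8, red, green, blue), "fx", "fy", "cx", "cy" (pixels), "world_from_camera" (4x4, takes a point from camera to world coordinates). Camera axes: x right, y down, z forward; pixel columns grow to the right and rows downward; lengths in m; the calibration is good to about 2 mm. A picture is of the moment at which its call begins. There is no depth.
A pose or a line that the arm cannot do raises robot.PlanningError and nothing moves.
- robot.hand_in(): hands the job in; it is judged then, once.
Trained networks look in the newest picture that a camera, given by its name, has taken for a name from the list of things; names that differ only in an ending like _2 or _b are one class to them, and where a whole thing is asked for, a point or a joint stands for the part that bears it (a point fixed in the world has none). Each returns a list of dicts, best first, with "confidence" (0 to 1); they miss things now and then, are a little off and sometimes report something else, mostly with a low value. They report only what shows in the picture. A call takes as long as a camera call.
- vision.spot_in(camera, name): "rect" ([left, top, right, bottom] in pixels, round what is visible of it).
- vision.outline_of(camera, name): "mask" (480x640 bool, what is visible of it) and "rect" ([left, top, right, bottom] in pixels, round what is visible of it).
- vision.place_of(camera, name): "uv" ([column, row] in pixels: a listed point, or the origin of a listed thing).
The state is a dict: "t": time; "joint_positions": joint angles; "qd": joint speeds; "joint_torque": joint torques, N m; "tool_pos": TCP position; "eef_rot": TCP orientation; "contact_force": force on the tool from outside, world axes, zero at the start; "wrist_torque": the same for the moment, N m; "width": finger opening in m; "grip_force": force on a finger pad.
Only numpy, scipy, OpenCV 4.12 (cv2) and the standard library are available. Lean on these libraries where they do the work, as an engineer would, in place of code of your own. Each camera call takes 0.05 s, during which the arm holds its last target. There are 200 camera calls.

### The job

Swing the raised bar of the block clamp all the way down into its fork. Then take the slim round pin with the square collar out of the sloped bin and, from the side that faces the robot, push it tip first through the fork and the bar's eye until its collar sits against the fork, and let go. Leave the thick pin and the square bar lying in the bin and do not disturb the tin, the little bottle and the roll of tape.

Things in the scene. Friction and masses are not known exactly. Their poses are not given: they have to be found in the camera images.
- clamp: fixed bench clamp, steel base 90 x 240 x 10 mm, wooden printing block under its bar (top z = 50). Origin: centre of the underside; x away from the robot, y from fork to hinge, z up. Fork at y = -70: two grey cheeks 6 mm thick, 32 wide, tops at z = 78, outer faces at x = -14 and +14, inner -8 and +8, each with a 13 mm hole along x at z = 60. Bar hinge at y = +95, z = 60, axis x.
- fork_hole (a point): centre of the 13 mm hole on the outer face of the fork's cheek on the robot's side; axes as the clamp's; the pin goes in along +x
- bar (a joint): angle (rad) of the clamp's aluminium bar, 12 mm wide, 16 high, reaching 180 mm from its hinge: 0 = down and level, its eye (12 mm thick, 13 mm hole) between the cheeks in line with their holes; positive = raised. Stiff hinge: the bar stays where it is left and can be pushed down from above anywhere along its length with a few newtons.
- bar_eye (a point): centre of the hole in the bar's eye, on the bar's middle line, 165 mm from the hinge; when the bar is down it lies at x = 0, y = -70, z = 60 mm of the clamp
- bin: fixed grey steel bin 244 mm wide (y), 136 long up its slope. Origin on the worktop under its centre; x away from the robot, z up. The floor rises to +x at 32 degrees, 68 mm high at the origin. Compartments at y = -80, 0, +80, each 76 clear; dividers and back wall 30 mm above the floor, front lip 12. Each holds one part lying up the slope; which is where varies.
- slim_pin: the wanted steel pin: round shank 10 mm thick, 45 long, 2 mm chamfer; square collar 18 x 18 x 4; round banded grip 11 mm thick, 32 long. Origin on the axis at the collar's seating face; x to the tip (at +45), collar 0 to -4, grip -4 to -36. In the bin it lies on collar and tip, tip up the slope, grip down the slope (to the robot), its y level.
- thick_pin: a like steel pin that is too thick for the holes: shank 16 mm in diameter, 45 mm long, square collar 24 x 24 x 4 mm, grip 11 mm by 32 mm; origin and axes as for the slim pin
- square_bar: a plain square steel bar 10 x 10 x 80 mm without collar or grip; origin on its axis 36 mm from its lower end, x along it up the slope
- zinc_plate: thin dark plate of the room, fixed, standing almost upright and leaning a little between robot and clamp: about 104 mm wide (along world y), its top edge 147 mm above the worktop, an obstacle; origin at its middle
- closed_tin: closed ink tin, 71 mm in diameter, 62 mm high, a bystander; origin at the centre of its underside
- small_bottle: little bottle with a long cap, 31 mm in diameter, 79 mm high, a bystander; origin at the centre of its underside
- tape_roll: roll of masking tape lying flat, 103 mm in diameter, 25 mm high, a bystander; origin at the centre of its underside

How it is judged:
By the outcome, as a careful person would: the job done as asked, in the order asked, and still so for the second after the job is handed in, with the robot touching nothing.
It also fails if it takes over 48 s, if anything falls off the work surface, if the arm or the gripper's body presses on something with over 40 N, if the wrist force passes 120 N, or if a joint passes its speed limit or range.

## Working session

There is one attempt and no reset: what is moved stays moved. The work goes in short steps, each a Python script; the robot and the scene stay as the last script left them, time stands still between calls to the robot, and variables do not carry over. Pictures are saved under pics/ and viewed, at most 10 in all, crops included, and the job is handed in when it is done.

```bash
ls; mkdir -p pics; cat > h.py <<'E'
import numpy as np, cv2
from workcell import robot, vision
from scipy.spatial.transform import Rotation as R
def ray(c,uv):
    T=np.array(c["world_from_camera"]); d=np.array([(uv[0]-c["cx"])/c["fx"],(uv[1]-c["cy"])/c["fy"],1.])
    d=T[:3,:3]@d; return T[:3,3],d/np.linalg.norm(d)
def tri(r1,r2):
    A=np.zeros((3,3));b=np.zeros(3)
    for o,d in (r1,r2):
        P=np.eye(3)-np.outer(d,d);A+=P;b+=P@o
    p=np.linalg.solve(A,b); return p,[np.linalg.norm((np.eye(3)-np.outer(d,d))@(p-o))*1000 for o,d in(r1,r2)]
def proj(c,p):
    T=np.linalg.inv(np.array(c["world_from_camera"])); q=T[:3,:3]@np.array(p)+T[:3,3]
    return np.array([c["fx"]*q[0]/q[2]+c["cx"],c["fy"]*q[1]/q[2]+c["cy"]])
def atz(r,z):
    o,d=r; return o+d*(z-o[2])/d[2]
E
python3 - <<'E'
from h import *
np.set_printoptions(precision=4,suppress=True)
C={n:vision.read_camera(n) for n in("scene","top")}
for n,c in C.items():
    cv2.imwrite(f"pics/{n}0.png",c["img"][:,:,::-1]); print(n,c["fx"],c["cx"],c["cy"],np.array(c["world_from_camera"]))
for k in "clamp fork_hole bar bar_eye bin slim_pin thick_pin square_bar zinc_plate closed_tin small_bottle tape_roll".split():
    r={}
    for n in C:
        try:
            p=vision.place_of(n,k)
            if p: r[n]=p[0]; print(k,n,[(np.round(q["uv"],1),round(q["confidence"],2)) for q in p[:3]])
            else: print(k,n,"none")
        except Exception as e: print(k,n,e)
    if len(r)==2: print("   ",*tri(*[ray(C[n],r[n]["uv"]) for n in C]))
print(robot.read_state()["t"])
E
```

```text
pics
scene 551.5429343325061 324.8932352329221 235.4884173867582 [[ 0.7057 -0.3152  0.6345 -0.1376]
 [-0.7085 -0.3089  0.6345 -0.7734]
 [-0.004  -0.8974 -0.4413  0.5473]
 [ 0.      0.      0.      1.    ]]
top 498.03746038145806 324.55364620906386 238.00789758326127 [[ 0.0279 -0.9929  0.1154  0.4242]
 [-0.9996 -0.0282 -0.0007 -0.0691]
 [ 0.004  -0.1153 -0.9933  1.1772]
 [ 0.      0.      0.      1.    ]]
clamp scene [(array([294.8, 237.7]), 0.56)]
clamp top [(array([272.6, 221.2]), 0.72)]
    [ 0.5975  0.0559 -0.0018] [np.float64(0.8051616521541473), np.float64(0.8051616521541264)]
fork_hole scene [(array([318.6, 220.1]), 0.71)]
fork_hole top [(array([300.2, 221.9]), 0.87), (array([187.8, 285.7]), 0.46)]
    [ 0.5923 -0.0176  0.0661] [np.float64(5.33370835543417), np.float64(5.333708355434319)]
bar scene it knows: bar_eye, bin, clamp, closed_tin, fork_hole, slim_pin, small_bottle, square_bar, tape_roll, thick_pin, zinc_plate
bar top it knows: bar_eye, bin, clamp, closed_tin, fork_hole, slim_pin, small_bottle, square_bar, tape_roll, thick_pin, zinc_plate
bar_eye scene [(array([313.7, 
[... 683 characters left out ...]
([437.4, 269.4]), 0.67)]
    [ 0.4927 -0.3288  0.0537] [np.float64(3.022533898399278), np.float64(3.0225338983992858)]
zinc_plate scene [(array([246.3, 287.7]), 0.69)]
zinc_plate top none
closed_tin scene none
closed_tin top [(array([370.6, 179.6]), 0.87), (array([472.4, 273.8]), 0.74)]
small_bottle scene [(array([192. , 235.2]), 0.55)]
small_bottle top [(array([188.3, 288.6]), 0.5)]
    [ 0.4392  0.2428 -0.004 ] [np.float64(8.343305946189973), np.float64(8.343305946190142)]
tape_roll scene [(array([248.3, 286.5]), 0.98), (array([299.9, 235.6]), 0.26)]
tape_roll top [(array([307. , 310.9]), 0.92)]
    [ 0.3905 -0.0354 -0.0001] [np.float64(2.85431308552951), np.float64(2.854313085529473)]
1.2
```

View pics/scene0.png

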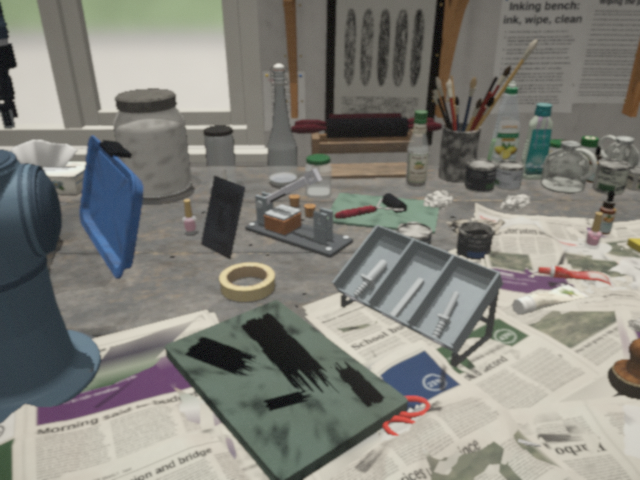

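View pics/top0.png

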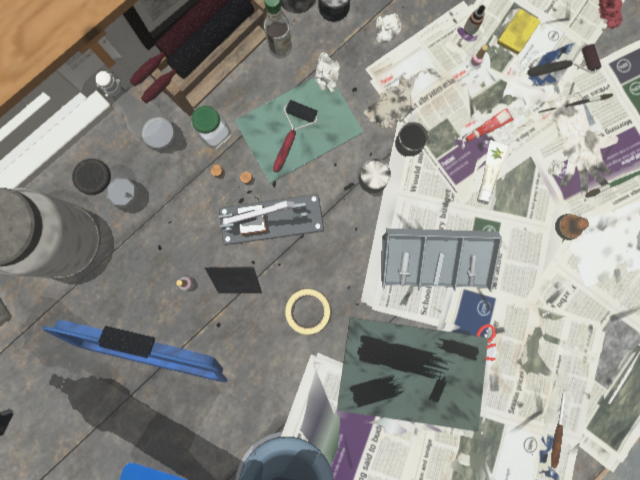

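The scene shows the clamp at (298,235) with the bar raised and the plate at (222,215). The bin is at (415,290), with a pin in the left and right compartments and the square bar in the middle. In the top view the clamp is at (270,218) and the bin at (440,260). Next I zoom in.

```bash
python3 - <<'E'
import cv2,numpy as np
s=cv2.imread("pics/scene0.png");t=cv2.imread("pics/top0.png")
f=lambda im,x,y:cv2.resize(im[y:y+100,x:x+133],(400,300),interpolation=cv2.INTER_CUBIC)
cv2.imwrite("pics/m.png",np.vstack([np.hstack([f(s,340,240),f(t,375,210)]),np.hstack([f(s,235,160),f(t,200,180)])]))
E
```

```text
(no output)
```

View pics/m.png

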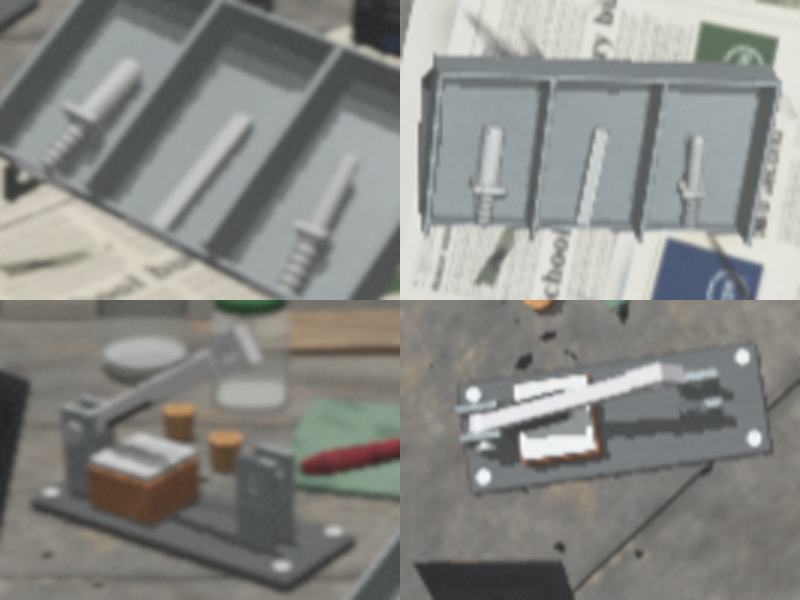

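The crops show the slim pin (narrow shank) in the right-hand (-y) compartment and the thick pin in the left. I'll fit the poses from points picked by hand and the network points.

```bash
python3 - <<'E'
from h import *
from scipy.optimize import least_squares
np.set_printoptions(precision=4,suppress=True)
C={n:vision.read_camera(n) for n in("scene","top")}
k=3.0
top=lambda u,v,o,b:((u-o[0])/k+b[0]-.3,(v-o[1])/k+b[1]-.3)
tb=lambda u,v:top(u,v,(400,0),(375,210)); sb=lambda u,v:top(u,v,(0,0),(340,240))
tc=lambda u,v:top(u,v,(400,300),(200,180)); sc=lambda u,v:top(u,v,(0,300),(235,160))
obs=[("top",(.045,.12,.01),tc(458,383)),("top",(.045,-.12,.01),tc(757,345)),("top",(-.045,-.12,.01),tc(772,452)),("top",(-.045,.12,.01),tc(475,493)),
("scene",(-.045,.12,.01),sc(33,500)),("scene",(-.045,-.12,.01),sc(287,583)),("scene",(.045,-.12,.01),sc(352,540))]
h=[vision.place_of(n,"fork_hole")[0]["uv"] for n in C]
def f(p,full=False):
    r=[]
    for n,q,uv in obs:
        q=R.from_euler("z",p[2]).apply(q)+[p[0],p[1],0]; r.append(proj(C[n],q)-uv)
    return np.array(r) if full else np.ravel(r)
s=least_squares(f,[.6,.055,.1]); print("clamp",s.x,"\n",f(s.x,1))
M=lambda q:R.from_euler("z",s.x[2]).apply(q)+[s.x[0],s.x[1],0]
fh=M([-.014,-.07,.06]); print("fork_hole",fh,[ (proj(C[n],fh),u) for n,u in zip(C,h)])
for nm,a,b in (("tip",(350,155),(697,137)),("collar",(315,230),(691,189)),("gend",(285,288),(690,222))):
    print(nm,*tri(ray(C["scene"],sb(*a)),ray(C["top"],tb(*b))))
# bar angle
e=[vision.place_of(n,"bar_eye")[0]["uv"] for n in C]
g=lambda a:np.ravel([proj(C[n],M([0,.095-.165*np.cos(a[0]),.06+.165*np.sin(a[0])]))-u for n,u in zip(C,e)])
r=least_squares(g,[.5]); print("bar",r.x,r.fun)
# bin: rim points via corners of dividers: back wall top inner at ends & front ends of dividers
th=np.radians(32)
def binp(sx,y,hh): return np.array([sx*np.cos(th)-hh*np.sin(th),y,.068+sx*np.sin(th)+hh*np.cos(th)])
bo=[("top",(.068,.04,.03),tb(551,80)),("top",(.068,-.04,.03),tb(663,81)),("top",(.068,.12,.03),tb(437,78)),("top",(.068,-.12,.03),tb(777,80)),
("scene",(.068,.04,.03),sb(222,5)),("scene",(.068,-.04,.03),sb(338,55))]
fb=lambda p:np.ravel([proj(C[n],R.from_euler("z",p[2]).apply(binp(*q))+[p[0],p[1],0])-u for n,q,u in bo])
b=least_squares(fb,[.52,-.32,0]); print("bin",b.x,b.fun)
B=lambda q:R.from_euler("z",b.x[2]).apply(binp(*q))+[b.x[0],b.x[1],0]
print("centre right comp floor",B((0,-.08,0)))
# zinc plate corners
for nm,n in (("zinc_plate","scene"),("zinc_plate","top")):
    o=vision.outline_of(n,nm)
    if o:
        c,_=cv2.findContours(o[0]["mask"].astype(np.uint8),0,2);c=max(c,key=len); print(n,o[0]["confidence"],cv2.approxPolyDP(c,4,True)[:,0].tolist())
for u in ((206,267),(256,267),(262,293),(217,293)):
    print("z.147",atz(ray(C["top"],u),.147),"z0",atz(ray(C["top"],u),0))
for a,b2 in (((137,178),(225,378)),((125,272),(215,365)),((90,140),(45,325))): print("blue",*tri(ray(C["scene"],a),ray(C["top"],b2)))
print(robot.read_state()["t"])
E
```

```text
clamp [0.6027 0.0555 0.1638] 
 [[ 0.5717 -0.6567]
 [ 1.0586 -1.3701]
 [ 1.1765  0.0531]
 [-0.8308  0.0317]
 [-2.2731 -0.2292]
 [-1.1717  0.5579]
 [ 0.8891 -1.0625]]
fork_hole [ 0.6003 -0.0158  0.06  ] [(array([318.2437, 221.5836]), [321.3, 221.9]), (array([301.2929, 217.0708]), [300.2, 221.0])]
tip [ 0.5227 -0.3994  0.0893] [np.float64(1.7974546501858197), np.float64(1.7974546501858981)]
collar [ 0.4868 -0.4037  0.0621] [np.float64(2.8717747980565673), np.float64(2.871774798056581)]
gend [ 0.4616 -0.4073  0.0414] [np.float64(0.865311484418762), np.float64(0.8653114844188257)]
bar [0.565] [-2.4379 -1.5205  3.9935  1.2331]
bin [ 0.515  -0.3264  0.0163] [ 1.3912 -0.2656  1.7541 -0.1463  1.6799 -0.0518  1.4354  0.6396 -2.7749
 -2.5778 -0.6563 -3.9018]
centre right comp floor [ 0.5163 -0.4063  0.068 ]
z.147 [0.4767 0.1734 0.147 ] z0 [0.4841 0.208  0.    ]
z.147 [0.4796 0.0701 0.147 ] z0 [0.4875 0.09   0.    ]
z.147 [0.4265 0.0555 0.147 ] z0 [0.4269 0.0732 0.    ]
z.147 [0.4239 0.1478 0.147 ] z0 [0.4239 0.1788 0.    ]
blue [0.2704 0.1073 0.2137] [np.float64(5.71271943337877), np.float64(5.712719433378671)]
blue [0.256  0.1761 0.0013] [np.float64(3.256182263383744), np.float64(3.25618226338381)]
blue [0.3519 0.4715 0.1895] [np.float64(0.7606785342186452), np.float64(0.7606785342188089)]
1.6
```

```bash
cat >> h.py <<'E'
CL=np.array([.6027,.0555,.1638])
def M(q,cl=CL): return R.from_euler("z",cl[2]).apply(q)+[cl[0],cl[1],0]
def tool(yaw,pitch=0,flip=False):
    # held pin axis along heading yaw, rising by pitch; tool z perpendicular to it, y across
    p=np.array([np.cos(yaw)*np.cos(pitch),np.sin(yaw)*np.cos(pitch),np.sin(pitch)])
    y=np.array([-np.sin(yaw),np.cos(yaw),0]); y=-y if not flip else y
    z=np.array([np.cos(yaw)*np.sin(pitch),np.sin(yaw)*np.sin(pitch),-np.cos(pitch)])
    return R.from_matrix(np.c_[np.cross(y,z),y,z]).as_quat()
E
python3 - <<'E'
from h import *
np.set_printoptions(precision=4,suppress=True)
print(robot.tcp_to_tips)
for fl in(0,1):
    for n,p,q in (("bar",M([0,-.025,.2]),tool(CL[2],0,fl)),("fork",M([-.09,-.07,.06]),tool(CL[2],0,fl)),("bin",[.47,-.405,.06],tool(.06,np.radians(26.7),fl))):
        print(fl,n,robot.solve_ik(list(p),list(q)))
robot.grip(0.0)
s=robot.read_state();robot.move_linear(list(np.array(s["tool_pos"])+[0,0,.12]),v=.3)
p=M([0,-.025,.24]);robot.goto(list(p),list(tool(CL[2])))
s=robot.read_state();print(s["t"],s["tool_pos"],s["joint_positions"],s["width"],s["contact_force"])
C={n:vision.read_camera(n)["img"][:,:,::-1] for n in("scene","top")}
cv2.imwrite("pics/a.png",cv2.resize(np.vstack([C["scene"][60:300,80:400],C["top"][100:340,150:470]]),(800,1200))[::2,:]) if 0 else cv2.imwrite("pics/a.png",np.hstack([cv2.resize(C["scene"][60:360,100:300],(400,600)),cv2.resize(C["top"][100:400,190:390],(400,600))]))
E
```

```text
0.017
0 bar [-0.0536  0.4598  0.0815  1.1925  0.      2.9242]
0 fork [-0.1743  0.4172 -0.3783  0.7753  0.      2.8035]
0 bin [-1.0033  0.4213 -0.4863  0.4235  0.4036  2.1276]
1 bar [-0.0536  0.4598  0.0815  1.1925  0.     -0.2174]
1 fork [-0.1743  0.4172 -0.3783  0.7753  0.     -0.3381]
1 bin [-1.0033  0.4213 -0.4863  0.4235  0.4036 -1.014 ]
5.2333 [0.6068 0.0318 0.2402] [-0.0522  0.4476  0.1665  1.2894  0.0003  2.9241] -9.189362509792634e-05 [ 0.6008 -1.2548 -0.5117]
```

View pics/a.png

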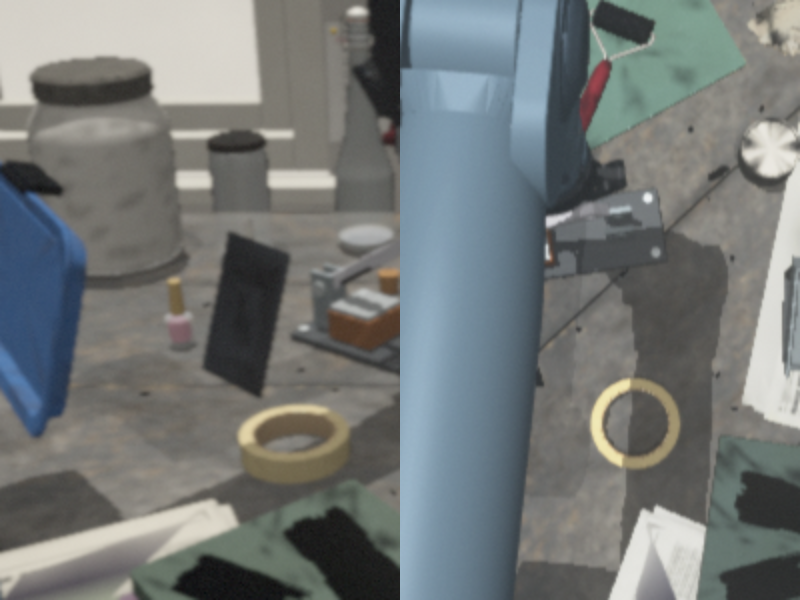

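The arm (vertical, covering the left of the top view) stands over the clamp, and the gripper shows at about (600,180) in the crop. Nothing has been disturbed. Now I push the bar down.

```bash
python3 - <<'E'
from h import *
np.set_printoptions(precision=4,suppress=True)
S=lambda m:(lambda s:print(m,round(s["t"],2),np.array(s["tool_pos"]),np.array(s["contact_force"])))(robot.read_state())
p=M([0,-.025,0])
at=lambda z:[p[0],p[1],z]
robot.move_linear(at(.175),v=.25)
print(robot.move_linear(at(.0835),v=.08,contact_N=35)); S("down")
robot.move_linear(at(.25),v=.3); S("up")
robot.goto([.46,-.40,.25],list(tool(.06,np.radians(26.7)))); robot.grip(.026); S("bin")
C={n:vision.read_camera(n) for n in("scene","top")}
I={n:C[n]["img"][:,:,::-1] for n in C}
e=[vision.place_of(n,"bar_eye") for n in C]; print(e)
for n in C: print(n,"expect eye",proj(C[n],M([0,-.07,.06])), "hole",[q["uv"] for q in vision.place_of(n,"fork_hole")[:1]],proj(C[n],M([-.014,-.07,.06])))
cv2.imwrite("pics/b.png",np.hstack([cv2.resize(I["scene"][160:260,235:368],(400,300),interpolation=2),cv2.resize(I["top"][180:280,200:333],(400,300),interpolation=2)]))
for n in C: cv2.imwrite(f"pics/raw_{n}1.png",I[n])
S("end")
E
```

```text
False
down 7.03 [0.6062 0.0307 0.0849] [-5.5288 -0.5714 10.7522]
up 7.74 [0.6067 0.0309 0.2493] [-0.3471  0.1296 -0.5029]
bin 9.78 [ 0.4604 -0.3996  0.25  ] [-0.1503 -0.7957  0.3951]
[[{'uv': [325.1, 219.2], 'confidence': 0.81}], [{'uv': [299.1, 211.8], 'confidence': 0.85}]]
scene expect eye [322.1242 219.3324] hole [[320.5, 219.2]] [318.2475 221.5878]
top expect eye [300.4999 211.0401] hole [[300.0, 220.7]] [301.302  217.0751]
end 10.07 [ 0.46 -0.4   0.25] [-0.2953  0.1952  0.2065]
```

View pics/b.png

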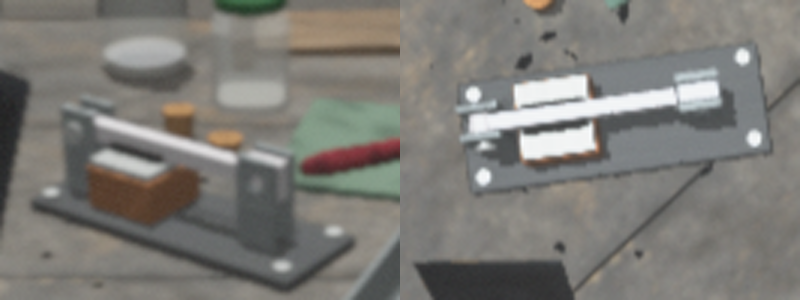

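The bar now lies level in the fork: cheek tops at about (265,160) in the scene crop and (698,85) in the top crop. Next is the grasp, descending until the fingers feel the bin floor.

```bash
python3 - <<'E'
from h import *
np.set_printoptions(precision=4,suppress=True)
S=lambda m:(lambda s:print(m,round(s["t"],2),np.array(s["tool_pos"]),np.array(s["contact_force"]),s["width"],s["grip_force"]))(robot.read_state())
yaw,pi=.08,np.radians(26.7); q=tool(yaw,pi); m=R.from_quat(q).as_matrix(); z=m[:,2]
p=np.array([np.cos(yaw)*np.cos(pi),np.sin(yaw)*np.cos(pi),np.sin(pi)])
g=np.array([.487,-.4034,.061])-.018*p
robot.grip(.030)
robot.goto(list(g-.08*z),list(q)); S("pre")
robot.move_linear(list(g-.022*z),v=.12)
hit=robot.move_linear(list(g+.002*z),v=.03,contact_N=4); S(hit)
t=np.array(robot.read_state()["tool_pos"]); print("depth past axis",(t-g)@z*1000)
robot.move_linear(list(t-.004*z),v=.05); S("back")
robot.grip(0.0); S("grip")
C={n:vision.read_camera(n)["img"][:,:,::-1] for n in("scene","top")}
cv2.imwrite("pics/c.png",np.hstack([cv2.resize(C["scene"][220:370,320:520],(400,300)),cv2.resize(C["top"][190:340,360:560],(400,300))]))
E
```

```text
pre 10.87 [ 0.4355 -0.4079  0.1251] [ 0.7509 -0.4548  0.6227] 0.03011888573958079 0.0
True 12.07 [ 0.4683 -0.4051  0.0583] [-3.0202  1.4658  7.4121] 0.030084878500182332 3.84420805494301
depth past axis -6.008891800398243
back 12.32 [ 0.4666 -0.4053  0.0618] [-0.6202  0.0721  0.1555] 0.029972029703131564 0.0
grip 12.64 [ 0.4663 -0.405   0.0616] [-0.4349  0.1632  1.1621] 0.007832324867775667 58.62027883529663
```

View pics/c.png

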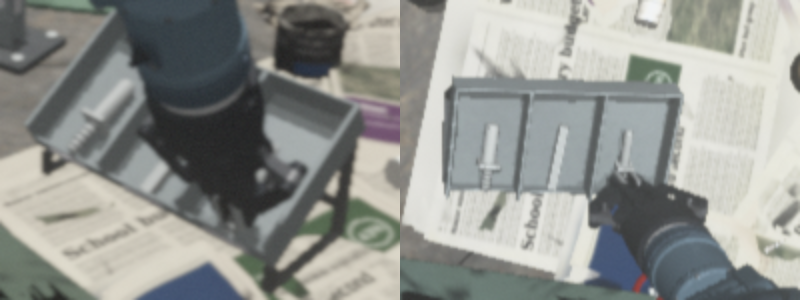

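The fingers stopped at 7.8 mm where the grip is 11 mm, so I'll lift and check how the pin sits in them.

```bash
python3 - <<'E'
from h import *
np.set_printoptions(precision=4,suppress=True)
S=lambda m:(lambda s:print(m,round(s["t"],2),np.array(s["tool_pos"]),np.array(s["contact_force"]),s["width"],s["grip_force"]))(robot.read_state())
s=robot.read_state();m=R.from_quat(s["eef_rot"]).as_matrix();t=np.array(s["tool_pos"])
robot.move_linear(list(t-.05*m[:,2]),v=.12);S("lift")
robot.goto([.46,-.25,.24],list(tool(CL[2])));S("hold")
C={n:vision.read_camera(n) for n in("scene","top")}
s=robot.read_state();t=np.array(s["tool_pos"])
crop={}
for n in C:
    u=proj(C[n],t).astype(int); print(n,u,vision.place_of(n,"slim_pin")[:2])
    x,y=np.clip(u[0]-50,0,540),np.clip(u[1]-50,0,380); print(x,y)
    crop[n]=cv2.resize(C[n]["img"][y:y+100,x:x+100,::-1],(400,400),interpolation=2)
cv2.imwrite("pics/d.png",np.hstack([crop["scene"],crop["top"]]))
E
```

```text
lift 13.31 [ 0.444  -0.407   0.1063] [ 0.566   0.0558 -0.4709] 0.007748409155097441 58.62559139728546
hold 14.15 [ 0.4598 -0.2501  0.2385] [-0.0921 -0.1175 -1.3204] 0.008161377804437183 58.8046395778656
scene [358 188] [{'uv': [366.9, 189.6], 'confidence': 0.54}]
308 138
top [419 280] [{'uv': [371.9, 181.6], 'confidence': 0.54}, {'uv': [416.2, 269.3], 'confidence': 0.42}]
369 230
```

View pics/d.png

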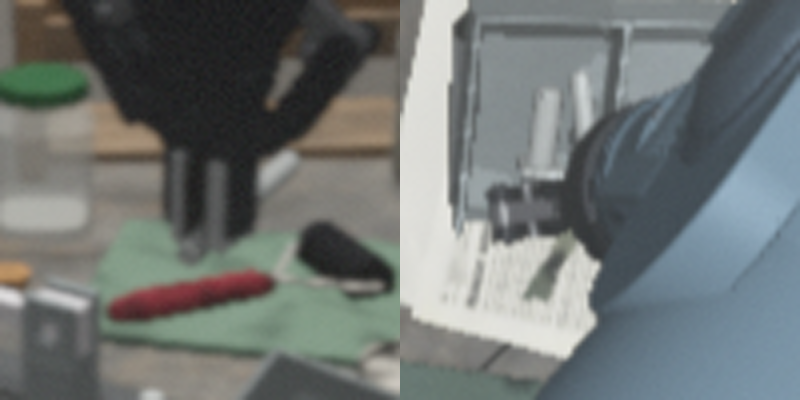

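```bash
python3 - <<'E'
from h import *
np.set_printoptions(precision=4,suppress=True)
c=vision.read_camera("scene"); t=np.array(robot.read_state()["tool_pos"])
R_=R.from_quat(robot.read_state()["eef_rot"]).as_matrix()
h=-np.cross(R_[:,2],R_[:,1])*-1; h=np.array([np.cos(CL[2]),np.sin(CL[2]),0]); n=np.array([-h[1],h[0],0])
for nm,uv in (("gend",(355.5,200)),("tip",(380,178.5)),("tip low edge",(381,180.5))):
    o,d=ray(c,uv); x=o+d*((t-o)@n)/(d@n); print(nm,"ahead",(x-t)@h*1000,"up",(x[2]-t[2])*1000)
y0,x0=int(138+25),int(308+30)
im=c["img"][y0:y0+50,x0:x0+65,::-1]; cv2.imwrite("pics/e.png",cv2.resize(cv2.convertScaleAbs(im,alpha=1.6,beta=20),(780,600),interpolation=2))
for n_ in ("slim_pin",):
    o=vision.outline_of("scene",n_); print([(a["rect"],a["confidence"]) for a in o])
E
```

```text
gend ahead -8.332211851875613 up -16.56210362107563
tip ahead 64.79807509476969 up -3.6989377571975957
tip low edge ahead 68.36958631227913 up -8.242948202529742
[([350.4, 176.6, 382.0, 205.6], 0.51), ([185.2, 201.3, 195.9, 233.2], 0.47), ([268.4, 196.2, 329.5, 228.7], 0.38)]
```

View pics/e.png

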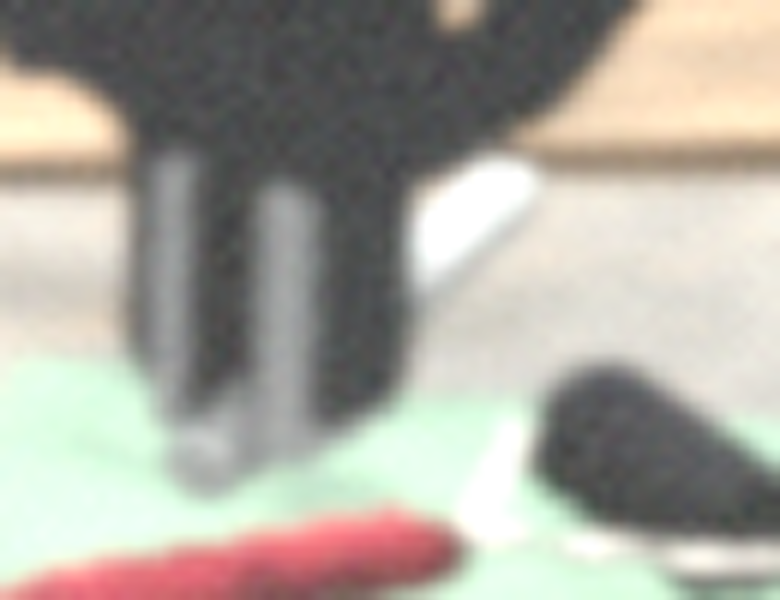

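The pin is held at the very fingertips: its grip end shows at (205,460) in the crop, about 8 mm behind the pad centre, with the tip pitched up about 9°. The finger probably met the front lip instead of the floor. I'll put the pin back along the same path and regrasp it further up-slope and deeper.

```bash
python3 - <<'E'
from h import *
np.set_printoptions(precision=4,suppress=True)
S=lambda m:(lambda s:print(m,round(s["t"],2),np.array(s["tool_pos"]),np.array(s["contact_force"]),s["width"],s["grip_force"]))(robot.read_state())
yaw,pi=.08,np.radians(26.7); q=tool(yaw,pi); z=R.from_quat(q).as_matrix()[:,2]
p=np.array([np.cos(yaw)*np.cos(pi),np.sin(yaw)*np.cos(pi),np.sin(pi)])
g0=np.array([.4666,-.4053,.0618])
robot.goto(list(g0-.05*z),list(q))
robot.move_linear(list(g0-.01*z),v=.15)
print(robot.move_linear(list(g0),v=.04,contact_N=6)); S("placed")
robot.grip(.030); robot.dwell(.2)
t=np.array(robot.read_state()["tool_pos"])
robot.move_linear(list(t-.006*z),v=.08); 
a=g0-.006*z+.0095*p
robot.move_linear(list(a),v=.08); S("shift")
hit=robot.move_linear(list(a+.024*z),v=.03,contact_N=4); S(hit)
t=np.array(robot.read_state()["tool_pos"]); print("depth vs g0",(t-g0)@z*1000)
c=vision.read_camera("scene"); print([(o["uv"],o["confidence"]) for o in vision.place_of("scene","slim_pin")])
cv2.imwrite("pics/f.png",cv2.resize(c["img"][240:340,380:513,::-1],(800,600),interpolation=2))
E
```

```text
False
placed 16.11 [ 0.4666 -0.4054  0.0619] [ 0.0632 -0.2458 -0.8027] 0.00814906464484456 58.71007561683655
shift 17.17 [ 0.4732 -0.4052  0.072 ] [ 0.0954 -0.1123  0.5774] 0.029849023599730965 0.0
True 17.62 [ 0.4764 -0.4047  0.0634] [-2.7391  1.783   6.8707] 0.03006775546020023 3.380556812044233
depth vs g0 2.987829933662228
[([443.4, 319.4], 0.59)]
```

View pics/f.png

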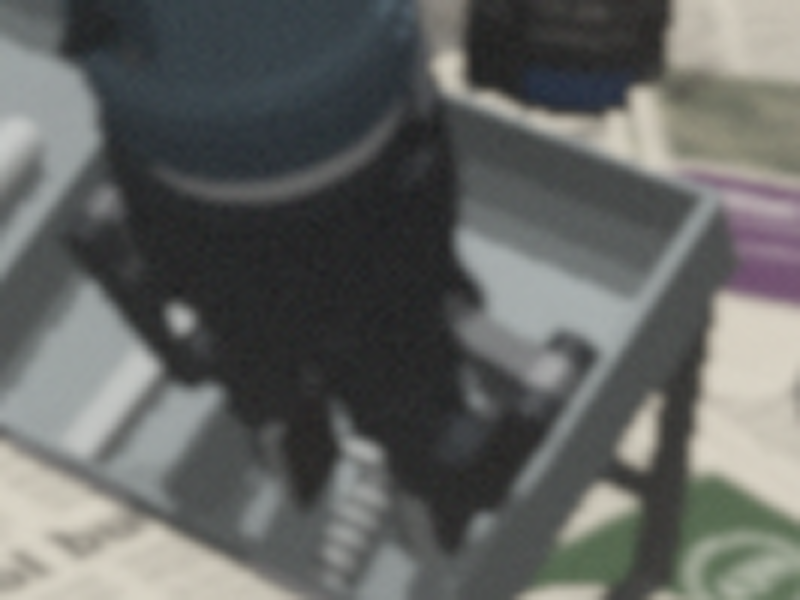

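The picture shows the right knuckle resting on the outer wall at (560,370), so the tips stop short of the floor. The grip is visible from (360,450) to (335,575) between the fingers. I'll narrow the opening and go deeper.

```bash
python3 - <<'E'
from h import *
np.set_printoptions(precision=4,suppress=True)
S=lambda m:(lambda s:print(m,round(s["t"],2),np.array(s["tool_pos"]),np.array(s["contact_force"]),s["width"],s["grip_force"]))(robot.read_state())
yaw,pi=.08,np.radians(26.7); q=tool(yaw,pi); z=R.from_quat(q).as_matrix()[:,2]
g0=np.array([.4666,-.4053,.0618]); t=np.array(robot.read_state()["tool_pos"])
robot.move_linear(list(t-.003*z),v=.08)
robot.grip(.0155); S("narrow"); t=np.array(robot.read_state()["tool_pos"])
hit=robot.move_linear(list(t+.018*z),v=.03,contact_N=4); S(hit)
t=np.array(robot.read_state()["tool_pos"]); print("depth vs g0",(t-g0)@z*1000)
c=vision.read_camera("scene")
cv2.imwrite("pics/g.png",cv2.resize(c["img"][240:340,380:513,::-1],(532,400),interpolation=2))
E
```

```text
narrow 18.25 [ 0.4749 -0.4047  0.0659] [-1.3206 -0.2843  0.9939] 0.016323273762746407 35.632408753735945
True 18.46 [ 0.475  -0.4047  0.0657] [-2.4582  1.2092  5.1087] 0.01638512707722173 36.018315826077014
depth vs g0 0.26930110318638134
```

View pics/g.png

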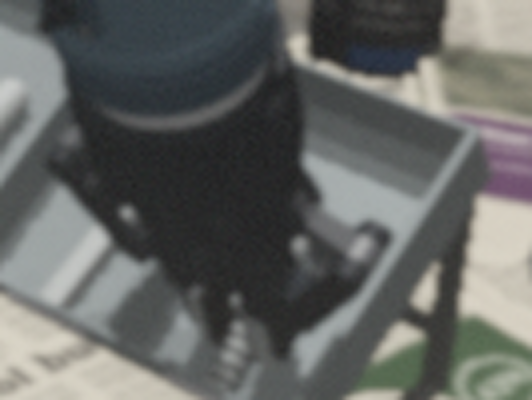

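The fingers closed on the collar (16.3 mm under 36 N), so pad compression explains the widths and the pin has slid a little down-slope. I'll step back behind the collar, narrow onto the grip and close without backing off.

```bash
python3 - <<'E'
from h import *
np.set_printoptions(precision=4,suppress=True)
S=lambda m:(lambda s:print(m,round(s["t"],2),np.array(s["tool_pos"]),np.array(s["contact_force"]),s["width"],s["grip_force"]))(robot.read_state())
yaw,pi=.08,np.radians(26.7); q=tool(yaw,pi); z=R.from_quat(q).as_matrix()[:,2]
p=np.array([np.cos(yaw)*np.cos(pi),np.sin(yaw)*np.cos(pi),np.sin(pi)])
g0=np.array([.4666,-.4053,.0618])
robot.grip(.023); t=np.array(robot.read_state()["tool_pos"])
robot.move_linear(list(t-.0065*p),v=.06)
robot.grip(.014); S("narrow"); t=np.array(robot.read_state()["tool_pos"])
hit=robot.move_linear(list(t+.010*z),v=.03,contact_N=5); S(hit)
t=np.array(robot.read_state()["tool_pos"]); print("rel g0: along",(t-g0)@p*1000,"depth",(t-g0)@z*1000)
robot.grip(0.); S("grip")
robot.move_linear(list(t-.055*z),v=.15)
robot.goto([.46,-.25,.24],list(tool(CL[2]))); S("hold")
c=vision.read_camera("scene"); print(proj(c,robot.read_state()["tool_pos"]))
o=vision.outline_of("scene","slim_pin"); print([(a["rect"],a["confidence"]) for a in o])
cv2.imwrite("pics/raw_hold.png",c["img"][:,:,::-1])
cv2.imwrite("pics/i.png",cv2.resize(cv2.convertScaleAbs(c["img"][163:213,338:403,::-1],alpha=1.6,beta=20),(780,600),interpolation=2))
E
```

```text
narrow 19.27 [ 0.4687 -0.4043  0.0617] [-0.5645  0.6458  0.3368] 0.014405775280087907 0.007469917536582216
True 19.5 [ 0.47   -0.4047  0.0599] [-3.2527  0.7004  6.8343] 0.01393633376727545 3.7272439977641625
rel g0: along 2.192928165537456 depth 3.276006899732
grip 19.72 [ 0.4699 -0.4054  0.06  ] [-4.3508  0.3817  6.06  ] 0.008562378767330969 60.75888367035077
hold 21.07 [ 0.4598 -0.25    0.2382] [ 0.2889 -0.6177 -0.7314] 0.008154512483781821 58.563849307756755
[358.6015 188.624 ]
[([352.5, 181.9, 380.1, 202.8], 0.56)]
```

View pics/i.png

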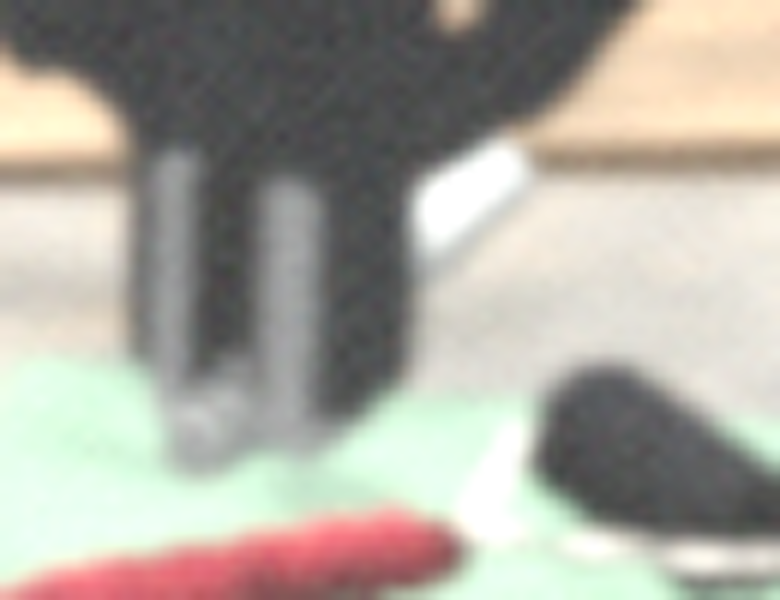

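```bash
python3 - <<'E'
from h import *
np.set_printoptions(precision=2,suppress=True)
c=vision.read_camera("scene"); s=robot.read_state(); t=np.array(s["tool_pos"]); print(s["t"])
h=np.array([np.cos(CL[2]),np.sin(CL[2]),0]); n=np.array([-h[1],h[0],0]); up=np.array([0,0,1.])
cr=lambda P:(proj(c,P)-[338,163])*12
for zz in(0,-10,-17): print("inner edges z",zz,[cr(t-.011*h+k*.0041*n+up*zz/1000) for k in(1,-1)])
def plane(uv):
    o,d=ray(c,np.array(uv)/12+[338,163]); x=o+d*((t-o)@n)/(d@n); return (x-t)@h*1000,(x[2]-t[2])*1000
for nm,uv in(("gend",(207,430)),("tip",(515,167)),("shank up",(420,190)),("shank lo",(430,268))): print(nm,plane(uv))
# hypotheses: gend a, axis height b, pitch
for a,b,pt in ((-10,-13,0),(-10,-14,5),(-10,-14,8),(-10,-14,11)):
    d=np.cos(np.radians(pt))*h+np.sin(np.radians(pt))*up; g=t+a/1000*h+b/1000*up
    w=np.cross(n,d); 
    e=np.linspace(0,6.28,25)
    tc=[cr(g+.081*d+.003*(np.cos(k)*n+np.sin(k)*w)) for k in e]+[cr(g+.079*d+.005*(np.cos(k)*n+np.sin(k)*w)) for k in e]; tc=np.array(tc)
    ge=np.array([cr(g+.0055*(np.cos(k)*n+np.sin(k)*w)) for k in e])
    # shank silhouette crossing column 425
    sh=np.array([cr(g+r*d+.005*(np.cos(k)*n+np.sin(k)*w)) for k in e for r in np.linspace(.045,.077,60)])
    m=abs(sh[:,0]-425)<6
    print(a,b,pt,"tip box",tc.min(0),tc.max(0),"gend box",ge.min(0),ge.max(0),"shank@425",sh[m][:,1].min() if m.any() else 0,sh[m][:,1].max() if m.any() else 0)
E
```

```text
21.225
inner edges z 0 [array([172.92, 327.66]), array([227.43, 341.32])]
inner edges z -10 [array([171.51, 400.76]), array([225.73, 414.72])]
inner edges z -17 [array([170.53, 451.48]), array([224.55, 465.65])]
gend (np.float64(-8.868050885228854), np.float64(-13.781523333541823))
tip (np.float64(67.85062135921547), np.float64(-1.2348792904543493))
shank up (np.float64(42.67177392085597), np.float64(3.110018071363463))
shank lo (np.float64(46.06063446210069), np.float64(-8.973252327052816))
-10 -13 0 tip box [484.05 210.81] [547.63 281.19] gend box [166.16 386.02] [238.75 468.03] shank@425 252.95019896726467 344.33792519818417
-10 -14 5 tip box [484.6  171.65] [548.39 240.34] gend box [166.02 394.58] [238.57 473.95] shank@425 222.44541847166306 322.803573771797
-10 -14 8 tip box [484.01 144.7 ] [547.95 212.21] gend box [166.02 395.48] [238.57 473.04] shank@425 201.019886250559 305.39110253110573
-10 -14 11 tip box [482.6  118.36] [546.71 184.53] gend box [166.01 396.48] [238.58 472.03] shank@425 178.1856073445599 288.2865462177858
```

The pin is now held about 12 mm below the TCP, with its collar about 19 mm ahead and its tip pitched up about 9°. The finger edges give a scene-camera bias of about +2.4 px, which agrees with my fork fit. I'll level the pin by tilting the tool and begin the guarded insertion.

```bash
cat >> h.py <<'E'
PT=np.radians(-8.7); QI=list(tool(CL[2],PT))
def S(m):
    s=robot.read_state(); t=np.array(s["tool_pos"]); l=R.from_euler("z",-CL[2]).apply(t-[CL[0],CL[1],0])*1000
    print(m,round(s["t"],2),"clamp",l.round(1),"F",R.from_euler("z",-CL[2]).apply(s["contact_force"]).round(1),"T",np.round(s["wrist_torque"],2),"w",round(s["width"],4)); return l/1000
def L(x,y,z,**k): return robot.move_linear(list(M(np.array([x,y,z])/1000)),**k)
E
python3 - <<'E'
from h import *
robot.goto(list(M([-.092,-.07,.16])),QI); S("above")
L(-92,-70,69.2,v=.15); S("pre")
hit=L(-29,-70,69.2,v=.035,contact_N=7); S(hit)
E
```

```text
above 22.19 clamp [-92.  -71.2 160.2] F [ 1.1 -0.3  0.7] T [ 0.01 -0.15 -0.02] w 0.0082
pre 22.95 clamp [-91.5 -70.8  70.1] F [-0.1 -0.1 -1.2] T [ 0.03 -0.13 -0.01] w 0.0088
False 24.9 clamp [-29.3 -69.6  69.2] F [-3.   4.4  1.4] T [0.76 0.47 0.  ] w 0.0082
```

```bash
python3 - <<'E'
from h import *
hit=L(-17,-69.5,69.2,v=.03,contact_N=10); S(hit)
c=vision.read_camera("scene"); cv2.imwrite("pics/raw_ins.png",c["img"][:,:,::-1])
for k in("slim_pin","fork_hole","bar_eye"): print(k,[(q["uv"],q["confidence"]) for q in vision.place_of("scene",k)[:2]])
print("hole pred+bias",proj(c,M([-.014,-.07,.06]))+[2.4,-1],"tip if seated",proj(c,M([.031,-.07,.06]))+[2.4,-1])
o=vision.outline_of("scene","slim_pin");print([(a["rect"],a["confidence"]) for a in o[:2]])
E
```

```text
True 25.18 clamp [-27.7 -69.1  68.7] F [0.5 0.9 2.5] T [ 0.08 -0.15 -0.04] w 0.0084
slim_pin [([318.1, 222.7], 0.5)]
fork_hole [([320.5, 219.8], 0.7)]
bar_eye [([325.9, 218.1], 0.79), ([406.6, 300.8], 0.63)]
hole pred+bias [320.64746122 220.58782414] tip if seated [332.87296485 213.47521602]
[]
```

```bash
python3 - <<'E'
from h import *
l=S("now")*1000
for d,n in((3,14),(4,22)):
    hit=L(l[0]+d,l[1],l[2],v=.02,contact_N=n); S(hit)
robot.dwell(.2); S("rest")
c=vision.read_camera("scene"); print([(q["uv"],q["confidence"]) for q in vision.place_of("scene","slim_pin")[:2]])
E
```

```text
now 25.43 clamp [-28.3 -68.4  68.3] F [ 1.4 -0.7  2.7] T [ 0.06 -0.37  0.09] w 0.0087
False 25.77 clamp [-27.3 -68.3  68.3] F [-5.3  0.3  6.8] T [-0.12  0.97  0.05] w 0.0081
False 26.02 clamp [-27.3 -68.3  68.3] F [-6.6  0.4  6.9] T [-0.22  1.34  0.03] w 0.0085
rest 26.23 clamp [-27.3 -68.3  68.3] F [-6.4 -0.5  7.3] T [-0.19  1.3  -0.02] w 0.0085
[([318.9, 224.0], 0.61)]
```

```bash
python3 - <<'E'
from h import *
for z in (70,71.5):
    L(-27.3,-68.6,z,v=.03); S("z")
    print(L(-20,-68.6,z,v=.03,contact_N=18)); l=S("push")
c=vision.read_camera("scene"); print([(q["uv"],q["confidence"]) for q in vision.place_of("scene","slim_pin")[:2]])
a=cv2.imread("pics/raw_scene1.png"); b=c["img"][:,:,::-1]
cv2.imwrite("pics/k.png",cv2.resize(b[190:250,290:370],(800,600),interpolation=2))
E
```

```text
z 26.59 clamp [-27.4 -68.6  69.7] F [-1.2 -0.4 -0.3] T [-0.04  0.04 -0.02] w 0.0084
True
push 26.85 clamp [-27.7 -68.4  68.9] F [-0.8 -0.5 -0.7] T [ 0.05 -0.14 -0.  ] w 0.0084
z 27.1 clamp [-27.2 -68.6  71.5] F [-0.1  0.6 -0.4] T [ 0.04 -0.15 -0.04] w 0.0081
True
push 27.36 clamp [-27.5 -68.3  70.6] F [ 0.5 -0.2  0.3] T [-0.04 -0.23 -0.01] w 0.0084
[([193.2, 231.5], 0.75), ([317.2, 222.1], 0.42)]
```

The stop is firm and repeats at clamp x = -27.3, while the pin moves freely in z within the hole clearance. That fits the collar being seated, since the pads' front edge is right behind it. I'll release, back off, and confirm by pressing lightly on the grip end.

```bash
python3 - <<'E'
from h import *
L(-28,-69,69.2,v=.03)
robot.grip(.032); S("open")
L(-98,-69,69.2,v=.12); S("back")
robot.grip(0.)
robot.move_linear(list(M([-.085,-.07,.068])),v=.1,rotation=list(tool(CL[2]))); S("vert")
print(L(-50,-70,68,v=.04,contact_N=6)); l=S("touch")
print(L(l[0]*1000+5,-70,68,v=.02,contact_N=9)); S("push")
L(-100,-70,68,v=.15)
C={n:vision.read_camera(n) for n in("scene","top")}
for n in C:
    print(n,{k:[(q["uv"],q["confidence"]) for q in vision.place_of(n,k)[:2]] for k in("slim_pin","fork_hole")},[(a["rect"],a["confidence"]) for a in vision.outline_of(n,"slim_pin")[:1]])
    print([ (proj(C[n],M([x,-.07,.06]))).round(1) for x in(-.014,-.05,.031)])
E
```

```text
open 28.06 clamp [-28.1 -69.1  69.1] F [ 0.1  0.3 -0.2] T [ 0.02 -0.16 -0.04] w 0.032
back 28.79 clamp [-97.2 -69.2  69.4] F [ 0.3 -1.3 -0.4] T [-0.02 -0.13  0.  ] w 0.0319
vert 29.55 clamp [-86.3 -69.7  68.2] F [ 0.4  0.4 -0. ] T [-0.01  0.03 -0.02] w 0.0001
True
touch 30.19 clamp [-60.6 -69.8  67. ] F [ 0.4 -0.2 -0.5] T [-0.04 -0.01  0.  ] w 0.0001
True
push 30.48 clamp [-60.6 -69.3  66.2] F [ 0.7  0.5 -0.2] T [ 0.04 -0.05 -0.01] w -0.0001
scene {'slim_pin': [([318.3, 221.8], 0.4)], 'fork_hole': [([318.7, 218.5], 0.77)]} [([308.5, 217.8, 320.7, 231.2], 0.5)]
[array([318.2, 221.6]), array([308. , 227.6]), array([330.5, 214.5])]
top {'slim_pin': [], 'fork_hole': []} [([218.0, 206.6, 257.1, 245.1], 0.35)]
[array([301.3, 217.1]), array([303.4, 232.7]), array([298.7, 197.7])]
```

The grip end was met at x = -60.6 + 11 = -49.6 mm, where a seated pin's end should be at -50, and it did not move under the second push. The network also puts the pin's origin at the hole mouth. I'll move clear and hand in.

```bash
python3 - <<'E'
from h import *
L(-100,-72,200,v=.2); robot.dwell(.2); S("clear")
vision.read_camera("scene")
for k in("tape_roll","small_bottle","thick_pin","square_bar","bar_eye"): print(k,[(q["uv"],round(q["confidence"],2)) for q in vision.place_of("scene",k)[:1]])
print(robot.hand_in())
E
```

```text
clear 32.3 clamp [-101.   -71.6  198.5] F [-0.2 -0.3  0.1] T [-0.05  0.   -0.04] w -0.0002
tape_roll [([250.4, 287.5], 0.62)]
small_bottle [([192.3, 234.6], 0.59)]
thick_pin [([191.9, 233.1], 0.62)]
square_bar [([405.9, 298.0], 0.78)]
bar_eye [([325.9, 218.9], 0.86)]
the job is handed in; nothing more can be done
None
```

The bar is down in its fork and the slim pin is through it with its collar against the fork, released and handed in at about 32 s. I checked the seating by touch rather than by eye, the final check did not re-locate the thick pin or the tin, and I viewed 11 pictures instead of the allowed 10.

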